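# Shut and lock the specimen carrier

### The arm

A 6-joint arm with a two-finger parallel gripper is mounted at the origin on the work surface. World frame = base frame: x ahead of the robot, y to its left, z up, the work surface at z = 0. Lengths are in m, angles in degrees, forces in N, time in s.
With the tool pointing down it reaches from about 0.3 to 0.875 m from the base axis. Payload 6.4 kg.
Tool frame: the origin (TCP) lies at the very end of the fingers, on their centre line; the grasp point (between the pads) lies 19 mm behind it (bot.grasp_offset is the distance from the TCP to the grasp point, in m); x points along the fingers, z is the direction in which the jaws open and shut, and the axes are right-handed (so a half turn about x gives the same grasp; the last joint's range is limited). The gripper opens to 85 mm and grips with 20 to 120 N. Pads are 22 mm wide; open, the fingers measure 114 mm over their backs; the gripper's body (76 mm by 85 mm) begins 54 mm behind the grasp point. The pads swing forward as they close: fully open they stand 13 mm farther back than shut.
Start: joints at [-75.648, 10.359, 92.074, -0, 77.567, -11.82], TCP at [0.254, -0.516, 0.231] pointing down, gripper open.
Joint ranges: [-171.53, 171.53], [-51.25, 118.39], [17.06, 147.69], [-65.23, 245.23], [0, 150.52], [-178.68, 178.68]. Speed limits (degrees/s): [147.25, 147.25, 172.46, 180, 180, 180].

### API

Orientations are given as a 3x3 rotation matrix whose columns are the frame's x, y, z axes.
In Python, from rig import telemetry, snapshot, calibration, workorder, models, bot gives the robot as it stands.
- The arm moves only by the tool play_rows, never from a script. Its argument "targets" is a list of rows, each an object of numbers: "x", "y", "z": the shift along the tool's x, y, z in cm; "wx", "wy", "wz": the turn, a rotation vector about the tool's x, y, z in degrees. A call has 1 to 12 rows; each row shifts and turns the commanded pose from where the row before left it, along the tool's axes as they then stand; what a row does not reach is not made up. A row lasts 1/12 s, in which the tool goes at most 41.7 mm and 7.16 degrees, less where a joint would pass 70% of its speed; a pose out of reach is approached as far as the arm can. A call is refused whole if a number of a shift passes 4.17 or a number of a turn 7.16, either way. A call with a gripper value outside its range is refused whole. "claw" is the finger opening in cm, from 0 to 8.54, set as the call begins (left out, the last holds). The fingers move at their own pace and stop on an object; the grip force is fixed at half the most. Time passes only in rows, so rows that do not move let the fingers close. It gives the time, the measured TCP pose, the force and the opening at its end, in the units of the state.
- telemetry.get_state(): the state, without advancing time (a new reading comes with each control period).
- snapshot(name): name is "scene" or "top" or "wrist"; returns the picture (384x512x3 uint8, blue, green, red); there is no depth.
- calibration(name): a dict with "fx", "fy", "cx", "cy" (pixels), "T" (4x4, takes a point from camera to world coordinates). Camera axes: x right, y down, z forward; pixel columns grow to the right and rows downward; lengths in m; the calibration is good to about 2 mm. A picture is of the moment at which its call begins: read the wrist's pose just before it. calibration takes no time and is no camera call; for the wrist camera it gives the pose at the moment of the call.
- workorder.finish_job(): hands the job in, once; it reports no verdict.
Trained networks look in the newest picture that a camera, given by its name, has taken for a name from the list of things; names that differ only in an ending like _2 or _b are one class to them, and where a whole thing is asked for, a point or a joint stands for the part that bears it (a point fixed in the world has none). Each returns a list of dicts, best first, with "p" (0 to 1); they miss things now and then, are a little off and sometimes report something else, mostly with a low value. They report only what shows in the picture. A call takes as long as a camera call.
- models.recognise(camera, thing): "rect" ([left, top, width, height] in pixels, round what is visible of it).
- models.silhouettes(camera, thing): "region" (384x512 bool, what is visible of it) and "rect" ([left, top, width, height] in pixels, round what is visible of it).
- models.landmark_of(camera, thing): "xy" ([column, row] in pixels: a listed point, or the origin of a listed thing).
The state is a dict: "clock": time; "joints": joint angles; "qd": joint speeds; "effort": joint torques, N m; "tcp_pos": TCP position; "eef_rot": TCP orientation; "force": force on the tool from outside, world axes, zero at the start; "torque": the same for the moment, N m; "finger_gap": finger opening in m.
Only numpy, scipy, OpenCV 4.12 (cv2) and the standard library are available. Lean on these libraries where they do the work, as an engineer would, in place of code of your own. Each camera call takes 0.05 s, during which the arm holds its last target. There are 200 camera calls.

### The job

Get the open specimen carrier on the desk ready for the courier: press its lid down with the fingertips until it is fully shut, and only then push its clamp lever up and over, past its dead point, until it snaps down locked over the lid. This is all done by pushing: do not lift, tip or shove the carrier, and leave the smaller shut carrier and the other things on the desk where they stand.

Things in the scene. Friction and masses are not known exactly. Their poses are not given: they have to be found in the camera images.
- carrier: the open specimen carrier, a loose heavy (about 2.5 kg) grey case standing upright on the desk: 170 mm deep (own x), 220 mm wide (own y), 120 mm high to the rim. Origin at the centre of its underside; own z up, own -x is the front with the clamp lever, own +x is the back with the lid's hinge. It slides if shoved hard.
- lid (a joint): opening angle of the open carrier's lid, rad: 0 = fully shut. It is a flat grey plate 170 x 220 x 8 mm hinged along the case's back rim (own x = +85 mm, z = 120 mm), rising at the front; stiff hinge, stays where it is left, goes down under some 1 to 4 N on its upper face. Shut, its upper face is 128 mm above the desk and its front edge is at own x = -85 mm.
- lid_front (a point): middle of the lid's front edge, on the upper face
- lever (a joint): angle of the open carrier's clamp lever, rad: 0 = fully open, leaning 0.5 rad (29 degrees) away from the case; 0.5 = upright, the dead point; 1.85 = locked, lying over the lid. A spring drives it away from the dead point to either end; from the open end the tip needs about 2 N, less and less up to upright; once pushed past upright towards the case's back (own +x) it snaps by itself into lock.
- lever_tip (a point): free end of the clamp lever, in its middle: 100 mm from its pivot. The lever is a flat steel bar whose outer 50 mm is a bare metal grip 40 mm wide (own y) and 12 mm thick; it swings in the case's x-z plane.
- lever_pivot (a point): pivot of the clamp lever, in front of the case's front wall: own (-100, 0, 135) mm of the carrier, axis along own y
- shut_carrier: bystander: a smaller carrier of the same make, already shut and locked, 130 x 170 mm, 108 mm high (its lever grip rises to about 145 mm). Origin at the centre of its underside. It may stand left or right of the open one.
- pill_jar: bystander: small brown glass jar, 40 mm across, 65 mm high; origin at the centre of its underside
- pill_jar2: bystander: white jar, 48 mm across, 80 mm high; origin at the centre of its underside
- tape_roll: bystander: roll of clear tape lying flat, 70 mm across, 20 mm high; origin at the centre of its underside
- stapler: bystander: black desk stapler, 120 x 34 mm, 55 mm high; origin at the centre of its underside
- pump_bottle: bystander: white hand-gel pump bottle, 70 mm across, 187 mm high; origin at the centre of its underside

How it is judged (in metres and radians):
On the way, in this order (a step that is already met when the one before it is completed fails the run):
1. the lid is fully shut, the lever still open (value of joint lid below 0.05 rad and value of joint lever below 0.5 rad), for 0.2 s.
2. the lever has snapped into lock (value of joint lever above 1.75 rad and value of joint lid below 0.05 rad), for 0.2 s.
At the end, for the whole second after the job is handed in: The lid is shut (within 0.05 rad), the clamp lever lies locked (beyond 1.75 rad) and at rest, and the carrier stands upright on the desk within 40 mm of where it was (all of step 2 and velocity of joint lever between -0.1 and 0.1 rad/s and linear speed of carrier below 0.02 m/s and height (world z) of carrier below 0.008 m and angle between carrier's own z axis and vertical below 0.05 rad and distance of carrier from where it was at the start of the episode below 0.04 m); the robot touches nothing.
It fails at once if the lever is thrown over while the lid is still open (value of joint lever above 0.6 rad and value of joint lid above 0.12 rad).
It fails at once if the open carrier is lifted or tipped (more than 12 mm or 0.1 rad) (height (world z) of carrier above 0.012 m or angle between carrier's own z axis and vertical above 0.1 rad).
It fails at once if the open carrier is shoved more than 40 mm (distance of carrier from where it was at the start of the episode above 0.04 m).
It fails at once if the shut carrier or another bystander is moved more than 25 mm, lifted or knocked over (distance of any of shut_carrier, pill_jar, pill_jar2, tape_roll, stapler, pump_bottle from where it was at the start of the episode above 0.025 m or angle between any of shut_carrier, pill_jar, pill_jar2, tape_roll, stapler, pump_bottle's own z axis and vertical above 0.3 rad).
It also fails if it takes over 43 s, if anything falls off the work surface, if the arm or the gripper's body presses on something with over 40 N, if the wrist force passes 120 N, or if a joint passes its speed limit or range.

## Working session

There is one attempt and no reset: what is moved stays moved. The work goes in short steps, Python scripts to look and compute and a tool call to move; the robot and the scene stay as the last step left them, time stands still between calls to the robot, and variables do not carry over. Pictures are saved under pics/ and viewed, about 8 in all and at most 12, crops included, and the job is handed in when it is done.

Besides the shell and the picture viewer there is one more tool, called after "Request:" as name(argument=value, ...) on one line, values as JSON. play_rows: Moves the arm, as the interface text tells. Its arguments: {"type":"object","properties":{"targets":{"type":"array","items":{"type":"object","properties":{"x":{"type":"number"},"y":{"type":"number"},"z":{"type":"number"},"wx":{"type":"number"},"wy":{"type":"number"},"wz":{"type":"number"}}}},"claw":{"type":"number"}},"required":["targets"]}

```bash
mkdir -p pics
cat > a.py <<'E'
from rig import telemetry, snapshot, calibration, workorder, models, bot
import cv2, numpy as np
s=telemetry.get_state(); print(s['clock'],s['tcp_pos'],np.round(s['eef_rot'],3).tolist(),s['finger_gap'],s['force'])
for c in ['scene','top']:
    im=snapshot(c); cv2.imwrite(f'pics/{c}0.png',im)
    k=calibration(c); print(c,k['fx'],k['cx'],k['cy'],np.round(k['T'],4).tolist())
    for t in ['lid_front','lever_tip','lever_pivot','carrier','shut_carrier','pump_bottle','pill_jar','pill_jar2','tape_roll','stapler']:
        print(t,[(np.round(d['xy'],1).tolist(),round(d['p'],2)) for d in models.landmark_of(c,t)[:2]])
print(telemetry.get_state()['clock'])
a=np.hstack([cv2.imread('pics/scene0.png'),cv2.imread('pics/top0.png')]);
E
python3 a.py
```

```text
0.0 [ 0.25349979 -0.51550072  0.23039805] [[-0.0, 0.897, 0.441], [0.002, 0.441, -0.897], [-1.0, 0.0, -0.002]] 0.08543264741925614 [ 0.47948844 -0.17204685  0.41828958]
scene 473.45566011527757 250.84710731798032 186.98119485461208 [[-0.5505, 0.5435, -0.6336, 1.4916], [0.8347, 0.3492, -0.4257, 0.614], [-0.0101, -0.7633, -0.646, 1.1156], [0.0, 0.0, 0.0, 1.0]]
lid_front [([202.8, 146.1], 0.82), ([233.8, 244.1], 0.53)]
lever_tip [([222.8, 134.6], 0.59)]
lever_pivot [([214.2, 166.4], 0.94)]
carrier [([197.3, 205.7], 0.81)]
shut_carrier [([314.2, 254.6], 0.87)]
pump_bottle [([141.6, 182.2], 0.84)]
pill_jar [([267.5, 211.7], 0.69), ([235.8, 247.9], 0.66)]
pill_jar2 [([267.5, 211.7], 0.69), ([235.8, 247.9], 0.66)]
tape_roll [([276.1, 190.0], 0.74)]
stapler [([316.7, 254.7], 0.75), ([397.4, 285.5], 0.62)]
top 435.4557097620294 259.6332422758458 188.55781514907005 [[0.0078, -0.9824, 0.1869, 0.2346], [-0.9998, -0.0108, -0.015, 0.0149], [0.0167, -0.1867, -0.9823, 1.7188], [0.0, 0.0, 0.0, 1.0]]
lid_front [([317.5, 175.1], 0.95)]
lever_tip [([314.1, 213.5], 0.58)]
lever_pivot [([312.0, 200.1], 0.8)]
carrier [([306.8, 179.3], 0.82), ([374.0, 181.0], 0.42)]
shut_carrier [([201.0, 184.4], 0.85)]
pump_bottle [([372.4, 183.9], 0.96)]
pill_jar [([260.1, 162.9], 0.54), ([258.7, 206.7], 0.53)]
pill_jar2 [([260.1, 162.9], 0.54), ([258.7, 206.7], 0.53)]
tape_roll [([263.6, 240.0], 0.67), ([315.9, 212.5], 0.49)]
stapler [([136.2, 189.5], 0.8), ([263.7, 238.5], 0.64)]
1.1
```

View pics/scene0.png

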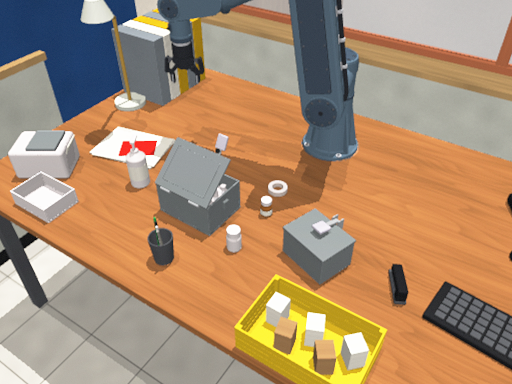

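View pics/top0.png

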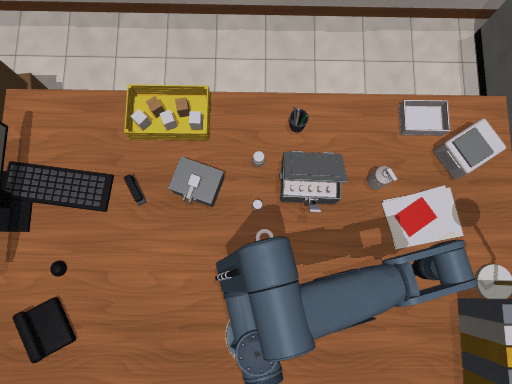

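The scene view shows the open carrier at (200,195), with its lever tip at about (221,142). In the top view it is at (312,178), with the front and lever facing the robot. Next I triangulate.

```bash
cat > h.py <<'E'
from rig import telemetry, snapshot, calibration, workorder, models, bot
import cv2, numpy as np
def ray(c,p):
    k=calibration(c);T=np.array(k['T']);d=T[:3,:3]@[(p[0]-k['cx'])/k['fx'],(p[1]-k['cy'])/k['fy'],1]
    return T[:3,3],d/np.linalg.norm(d)
def tri(l):
    A=0;b=0
    for c,p in l:
        o,d=ray(c,p);P=np.eye(3)-np.outer(d,d);A=A+P;b=b+P@o
    x=np.linalg.solve(A,b)
    return x,[round(1e3*np.linalg.norm((np.eye(3)-np.outer(d,d))@(x-o)),1) for o,d in (ray(*q) for q in l)]
def atz(c,p,z):
    o,d=ray(c,p); return o+d*(z-o[2])/d[2]
def proj(c,X):
    k=calibration(c);T=np.array(k['T']);q=T[:3,:3].T@(np.array(X)-T[:3,3]);return np.array([k['fx']*q[0]/q[2]+k['cx'],k['fy']*q[1]/q[2]+k['cy']])
E
python3 - <<'E'
from h import *
for n,a,b in [('lid_front',(202.8,146.1),(317.5,175.1)),('tip',(222.8,134.6),(314.1,213.5)),('pivot',(214.2,166.4),(312,200.1)),('carrier',(197.3,205.7),(306.8,179.3)),('shut',(314.2,254.6),(201,184.4)),('pump',(141.6,182.2),(372.4,183.9)),('tape',(276.1,190),(263.6,240)),('jar',(267.5,211.7),(258.7,206.7)),('jar2',(235.8,247.9),(260.1,162.9))]:
    x,e=tri([('scene',a),('top',b)]);print(n,x.round(3),e)
t=cv2.imread('pics/top0.png')[135:225,255:405];s=cv2.imread('pics/scene0.png')[120:240,120:270]
cv2.imwrite('pics/z.png',np.hstack([cv2.resize(t,(500,300),interpolation=2),cv2.resize(s,(300,240),interpolation=2)[:300] if 0 else cv2.resize(s,(300,300),interpolation=2)]))
E
```

```text
lid_front [ 0.56  -0.201  0.25 ] [np.float64(7.0), np.float64(7.0)]
tip [ 0.436 -0.201  0.221] [np.float64(4.2), np.float64(4.2)]
pivot [ 0.496 -0.204  0.125] [np.float64(0.1), np.float64(0.1)]
carrier [ 0.599 -0.202  0.022] [np.float64(4.1), np.float64(4.1)]
shut [0.573 0.226 0.01 ] [np.float64(2.7), np.float64(2.7)]
pump [ 0.59  -0.473 -0.002] [np.float64(5.8), np.float64(5.8)]
tape [ 0.358 -0.032 -0.002] [np.float64(4.4), np.float64(4.4)]
jar [ 0.484 -0.003  0.006] [np.float64(5.9), np.float64(5.9)]
jar2 [ 0.667 -0.008 -0.01 ] [np.float64(5.6), np.float64(5.6)]
```

View pics/z.png

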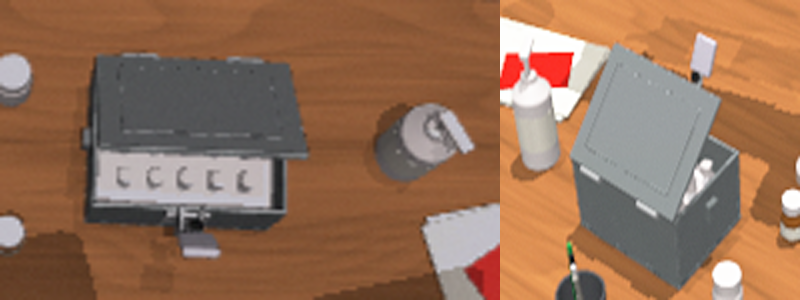

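Request:
play_rows(targets=[{"x":-2.5,"wx":6.55},{"x":-2.5,"wx":6.55},{"x":-2.5,"wx":6.55},{"x":-2.5,"wx":6.55},{"y":2.0,"z":-2.0},{"y":2.0,"z":-2.0},{"y":2.0,"z":-2.0},{"y":2.0,"z":-2.0}], claw=0)

```text
invalid input at $.targets[0]: expected keys x, y, z, wx, wy, wz
```

Request:
play_rows(targets=[{"y":2.5,"z":-2.3},{"y":2.5,"z":-2.3},{"y":2.5,"z":-2.3},{"y":2.5,"z":-2.3},{"y":2.5,"z":-2.3},{"y":2.5,"z":-2.3},{"y":2.5,"z":-2.3},{"y":2.5,"z":-2.3},{"y":2.5,"z":-2.3},{"y":2.5,"z":-2.3},{},{}])

```text
invalid input at $.targets[0]: expected keys x, y, z, wx, wy, wz
```

Request:
play_rows(targets=[{"x":-2.5,"y":0,"z":0,"wx":6.55,"wy":0,"wz":0},{"x":-2.5,"y":0,"z":0,"wx":6.55,"wy":0,"wz":0},{"x":-2.5,"y":0,"z":0,"wx":6.55,"wy":0,"wz":0},{"x":-2.5,"y":0,"z":0,"wx":6.55,"wy":0,"wz":0},{"x":0,"y":2,"z":-2,"wx":0,"wy":0,"wz":0},{"x":0,"y":2,"z":-2,"wx":0,"wy":0,"wz":0},{"x":0,"y":2,"z":-2,"wx":0,"wy":0,"wz":0},{"x":0,"y":2,"z":-2,"wx":0,"wy":0,"wz":0}], claw=0)

```text
clock: 1.77
tcp_pos: [0.3343, -0.4353, 0.3315]
eef_rot: [[0.0, 1.0, -0.001], [-0.0, -0.001, -1.0], [-1.0, 0.0, 0.0]]
force: [1.2, -0.7, 0.2]
finger_gap: 0.0003
```

Request:
play_rows(targets=[{"x":0,"y":2.57,"z":-2.32,"wx":0,"wy":0,"wz":0},{"x":0,"y":2.57,"z":-2.32,"wx":0,"wy":0,"wz":0},{"x":0,"y":2.57,"z":-2.32,"wx":0,"wy":0,"wz":0},{"x":0,"y":2.57,"z":-2.32,"wx":0,"wy":0,"wz":0},{"x":0,"y":2.57,"z":-2.32,"wx":0,"wy":0,"wz":0},{"x":0,"y":2.57,"z":-2.32,"wx":0,"wy":0,"wz":0},{"x":0,"y":2.57,"z":-2.32,"wx":0,"wy":0,"wz":0},{"x":0,"y":2.57,"z":-2.32,"wx":0,"wy":0,"wz":0},{"x":0,"y":2.57,"z":-2.32,"wx":0,"wy":0,"wz":0},{"x":0,"y":2.57,"z":-2.32,"wx":0,"wy":0,"wz":0},{"x":0,"y":0,"z":0,"wx":0,"wy":0,"wz":0},{"x":0,"y":0,"z":0,"wx":0,"wy":0,"wz":0}])

```text
clock: 2.77
tcp_pos: [0.5917, -0.2026, 0.3309]
eef_rot: [[-0.001, 1.0, 0.003], [0.0, 0.003, -1.0], [-1.0, -0.001, -0.0]]
force: [0.1, 0.4, -0.3]
finger_gap: 0.0001
```

Run:
```python
from h import *
s=telemetry.get_state();print(s['tcp_pos'],s['force'])
i=snapshot('wrist');j=snapshot('scene')[60:260,80:347]
cv2.imwrite('pics/w1.png',np.hstack([cv2.resize(i,(400,300)),cv2.resize(j,(400,300),interpolation=2)]))
```

```text
[ 0.59174295 -0.20255621  0.3308618 ] [ 0.14116233  0.3746327  -0.25871392]
```

View pics/w1.png

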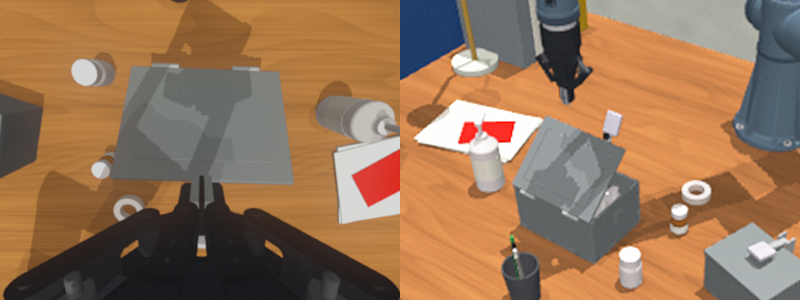

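The wrist view shows the fingertips (205,180) over the lid's front part, and the hinge is at the far side. I go down now.

Request:
play_rows(targets=[{"x":2.5,"y":0,"z":0,"wx":0,"wy":0,"wz":0},{"x":2.5,"y":0,"z":0,"wx":0,"wy":0,"wz":0},{"x":1.5,"y":0,"z":0,"wx":0,"wy":0,"wz":0},{"x":0.7,"y":-0.1,"z":0,"wx":0,"wy":0,"wz":0},{"x":0.7,"y":-0.2,"z":0,"wx":0,"wy":0,"wz":0},{"x":0.7,"y":-0.3,"z":0,"wx":0,"wy":0,"wz":0},{"x":0.7,"y":-0.3,"z":0,"wx":0,"wy":0,"wz":0}])

```text
clock: 3.45
tcp_pos: [0.5818, -0.205, 0.239]
eef_rot: [[0.002, 1.0, -0.001], [-0.001, -0.001, -1.0], [-1.0, 0.002, 0.001]]
force: [-0.2, 0.1, -0.5]
finger_gap: -0.0002
```

Request:
play_rows(targets=[{"x":0.7,"y":-0.4,"z":0,"wx":0,"wy":0,"wz":0},{"x":0.7,"y":-0.4,"z":0,"wx":0,"wy":0,"wz":0},{"x":0.7,"y":-0.4,"z":0,"wx":0,"wy":0,"wz":0},{"x":0.7,"y":-0.4,"z":0,"wx":0,"wy":0,"wz":0}])

```text
clock: 3.78
tcp_pos: [0.5656, -0.2043, 0.2102]
eef_rot: [[0.001, 1.0, -0.0], [-0.0, -0.0, -1.0], [-1.0, 0.001, 0.0]]
force: [0.1, 0.1, 1.4]
finger_gap: 0.0001
```

Request:
play_rows(targets=[{"x":0.8,"y":-0.3,"z":0,"wx":0,"wy":0,"wz":0},{"x":0.8,"y":-0.3,"z":0,"wx":0,"wy":0,"wz":0},{"x":0.8,"y":-0.2,"z":0,"wx":0,"wy":0,"wz":0},{"x":0.8,"y":-0.2,"z":0,"wx":0,"wy":0,"wz":0},{"x":0.8,"y":-0.1,"z":0,"wx":0,"wy":0,"wz":0}])

```text
clock: 4.2
tcp_pos: [0.5545, -0.2041, 0.1694]
eef_rot: [[-0.0, 1.0, -0.0], [0.0, -0.0, -1.0], [-1.0, -0.0, -0.0]]
force: [0.2, -0.1, 1.9]
finger_gap: 0.0001
```

Request:
play_rows(targets=[{"x":0.8,"y":0,"z":0,"wx":0,"wy":0,"wz":0},{"x":0.8,"y":0,"z":0,"wx":0,"wy":0,"wz":0},{"x":0.6,"y":0,"z":0,"wx":0,"wy":0,"wz":0},{"x":0.4,"y":0,"z":0,"wx":0,"wy":0,"wz":0},{"x":0.4,"y":0,"z":0,"wx":0,"wy":0,"wz":0},{"x":0.4,"y":0,"z":0,"wx":0,"wy":0,"wz":0}])

```text
clock: 4.7
tcp_pos: [0.555, -0.2042, 0.136]
eef_rot: [[0.0, 1.0, -0.0], [-0.0, -0.0, -1.0], [-1.0, 0.0, 0.0]]
force: [-0.2, -0.2, 0.8]
finger_gap: 0.0003
```

Request:
play_rows(targets=[{"x":0.3,"y":0,"z":0,"wx":0,"wy":0,"wz":0},{"x":0.2,"y":0,"z":0,"wx":0,"wy":0,"wz":0},{"x":0.2,"y":0,"z":0,"wx":0,"wy":0,"wz":0},{"x":0,"y":0,"z":0,"wx":0,"wy":0,"wz":0}])

```text
clock: 5.03
tcp_pos: [0.5548, -0.2041, 0.129]
eef_rot: [[0.0, 1.0, -0.001], [0.0, -0.001, -1.0], [-1.0, 0.0, -0.0]]
force: [0.3, -0.6, 0.9]
finger_gap: 0.0
```

Request:
play_rows(targets=[{"x":0.1,"y":0,"z":0,"wx":0,"wy":0,"wz":0},{"x":0.1,"y":0,"z":0,"wx":0,"wy":0,"wz":0},{"x":0,"y":0,"z":0,"wx":0,"wy":0,"wz":0}])

```text
clock: 5.28
tcp_pos: [0.555, -0.2043, 0.128]
eef_rot: [[0.0, 1.0, -0.0], [-0.0, -0.0, -1.0], [-1.0, 0.0, 0.0]]
force: [-2.2, 0.7, 4.4]
finger_gap: -0.0001
```

Request:
play_rows(targets=[{"x":0.1,"y":0,"z":0,"wx":0,"wy":0,"wz":0},{"x":0.1,"y":0,"z":0,"wx":0,"wy":0,"wz":0},{"x":0,"y":0,"z":0,"wx":0,"wy":0,"wz":0},{"x":0,"y":0,"z":0,"wx":0,"wy":0,"wz":0},{"x":0,"y":0,"z":0,"wx":0,"wy":0,"wz":0}])

```text
clock: 5.7
tcp_pos: [0.555, -0.2043, 0.1279]
eef_rot: [[0.001, 1.0, -0.0], [-0.001, -0.0, -1.0], [-1.0, 0.001, 0.001]]
force: [-7.2, 4.1, 16.5]
finger_gap: -0.0
```

Request:
play_rows(targets=[{"x":-1,"y":0,"z":0,"wx":0,"wy":0,"wz":0},{"x":-3,"y":0,"z":0,"wx":0,"wy":0,"wz":0},{"x":-3.5,"y":0,"z":0,"wx":0,"wy":0,"wz":0},{"x":-3.5,"y":0,"z":0,"wx":0,"wy":0,"wz":0},{"x":-3.5,"y":0,"z":0,"wx":0,"wy":0,"wz":0},{"x":-3.5,"y":0,"z":0,"wx":0,"wy":0,"wz":0},{"x":0,"y":0,"z":0,"wx":0,"wy":0,"wz":0}])

```text
clock: 6.28
tcp_pos: [0.5579, -0.2059, 0.3146]
eef_rot: [[0.012, 1.0, -0.0], [-0.007, -0.0, -1.0], [-1.0, 0.012, 0.007]]
force: [0.7, -0.3, 1.1]
finger_gap: 0.0004
```

Run:
```python
from h import *
s=telemetry.get_state();print(s['tcp_pos'],s['force'])
j=snapshot('scene');k=snapshot('top')
R={}
for t in ['lever_tip','lever_pivot','lid_front','carrier']:
    a=models.landmark_of('scene',t);b=models.landmark_of('top',t)
    print(t,[(d['xy'],round(d['p'],2)) for d in a[:1]+b[:1]], tri([('scene',a[0]['xy']),('top',b[0]['xy'])]) if a and b else '')
cv2.imwrite('pics/w2.png',np.hstack([cv2.resize(k[135:225,255:375],(400,300),interpolation=2),cv2.resize(j[90:240,100:300],(400,300),interpolation=2)]))
```

```text
[ 0.55785622 -0.20590694  0.31460767] [ 0.67029274 -0.32665093  1.10939583]
lever_tip [([220.8, 134.9], 0.56)] 
lever_pivot [([216.0, 164.5], 0.95), ([312.4, 197.1], 0.66)] (array([ 0.50192883, -0.19871981,  0.14018785]), [np.float64(5.8), np.float64(5.8)])
lid_front [([214.1, 165.9], 0.79), ([315.8, 198.1], 0.9)] (array([ 0.49954106, -0.21154533,  0.12773779]), [np.float64(7.5), np.float64(7.5)])
carrier [([198.5, 205.8], 0.62), ([309.8, 176.4], 0.57)] (array([ 0.604665  , -0.20510347,  0.02672203]), [np.float64(6.0), np.float64(6.0)])
```

View pics/w2.png

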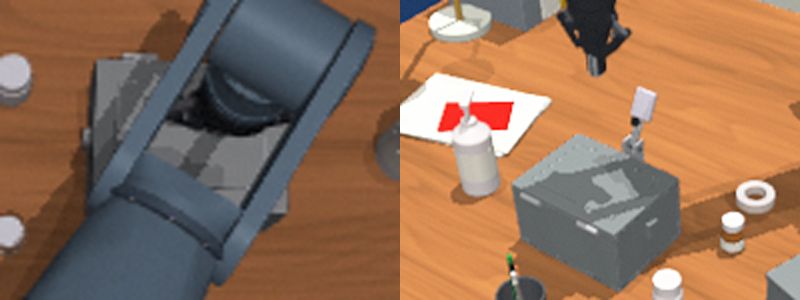

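The scene view shows the lid flat shut, with the lever still up and open at about (642,105) in the crop. I go over the lever to the front.

Request:
play_rows(targets=[{"x":0,"y":-3.1,"z":0,"wx":0,"wy":0,"wz":0},{"x":0,"y":-3.1,"z":0,"wx":0,"wy":0,"wz":0},{"x":0,"y":-3.1,"z":0,"wx":0,"wy":0,"wz":0},{"x":0,"y":-3.1,"z":0,"wx":0,"wy":0,"wz":0},{"x":0,"y":-3.1,"z":0,"wx":0,"wy":0,"wz":0},{"x":0,"y":-3.1,"z":0,"wx":0,"wy":0,"wz":0},{"x":0,"y":0,"z":0,"wx":0,"wy":0,"wz":0},{"x":0,"y":0,"z":0,"wx":0,"wy":0,"wz":0}])

```text
clock: 7.45
tcp_pos: [0.3681, -0.2043, 0.3055]
eef_rot: [[0.001, 1.0, -0.002], [-0.001, -0.002, -1.0], [-1.0, 0.001, 0.001]]
force: [1.5, -0.3, -0.4]
finger_gap: -0.0002
```

Request:
play_rows(targets=[{"x":3,"y":0,"z":0,"wx":0,"wy":0,"wz":0},{"x":3,"y":0,"z":0,"wx":0,"wy":0,"wz":0},{"x":3,"y":0,"z":0,"wx":0,"wy":0,"wz":0},{"x":3,"y":0,"z":0,"wx":0,"wy":0,"wz":0},{"x":0,"y":0,"z":0,"wx":0,"wy":0,"wz":0},{"x":0,"y":0,"z":0,"wx":0,"wy":0,"wz":0}])

```text
clock: 7.95
tcp_pos: [0.3687, -0.2033, 0.1843]
eef_rot: [[-0.003, 1.0, 0.0], [0.003, 0.0, -1.0], [-1.0, -0.003, -0.003]]
force: [-0.1, -0.5, 0.9]
finger_gap: -0.0001
```

Run:
```python
from h import *
s=telemetry.get_state();print(s['tcp_pos'],s['force'])
j=snapshot('scene');i=snapshot('wrist')
cv2.imwrite('pics/w3.png',np.hstack([cv2.resize(i,(400,300)),cv2.resize(j[90:240,100:300],(400,300),interpolation=2)]))
```

```text
[ 0.36870442 -0.20332671  0.18434856] [-0.05974638 -0.47400267  0.91466663]
```

View pics/w3.png

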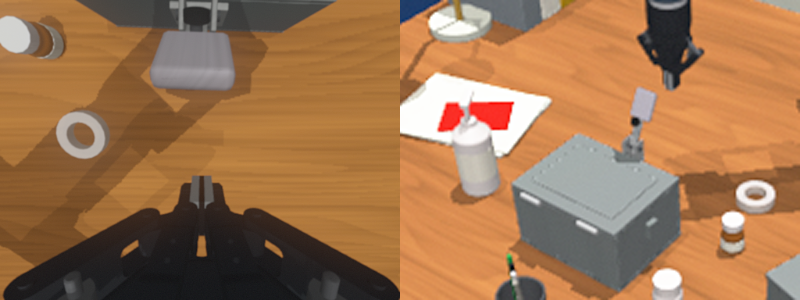

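The fingers stand in front of the lever and are centred on it (wrist crop: fingers at 203, lever at 193). I raise slightly and push along +x.

Request:
play_rows(targets=[{"x":-1.1,"y":2,"z":0,"wx":0,"wy":0,"wz":0},{"x":0,"y":2,"z":0,"wx":0,"wy":0,"wz":0},{"x":0,"y":2,"z":0,"wx":0,"wy":0,"wz":0},{"x":0,"y":0.8,"z":0,"wx":0,"wy":0,"wz":0},{"x":0,"y":0.8,"z":0,"wx":0,"wy":0,"wz":0},{"x":0,"y":0.6,"z":0,"wx":0,"wy":0,"wz":0}])

```text
clock: 8.55
tcp_pos: [0.4516, -0.2045, 0.1974]
eef_rot: [[0.001, 1.0, -0.0], [-0.001, -0.0, -1.0], [-1.0, 0.001, 0.001]]
force: [-1.8, 0.6, 1.5]
finger_gap: -0.0004
```

Request:
play_rows(targets=[{"x":0,"y":0.6,"z":0,"wx":0,"wy":0,"wz":0},{"x":0,"y":0.6,"z":0,"wx":0,"wy":0,"wz":0},{"x":0,"y":0.6,"z":0,"wx":0,"wy":0,"wz":0},{"x":0,"y":0,"z":0,"wx":0,"wy":0,"wz":0}])

```text
clock: 8.88
tcp_pos: [0.4697, -0.2042, 0.1963]
eef_rot: [[0.001, 1.0, -0.0], [0.0, -0.0, -1.0], [-1.0, 0.001, -0.0]]
force: [0.3, 0.1, -0.7]
finger_gap: 0.0
```

Request:
play_rows(targets=[{"x":0,"y":0.6,"z":0,"wx":0,"wy":0,"wz":0},{"x":0,"y":0.6,"z":0,"wx":0,"wy":0,"wz":0},{"x":0,"y":0.6,"z":0,"wx":0,"wy":0,"wz":0},{"x":0,"y":0.6,"z":0,"wx":0,"wy":0,"wz":0},{"x":0,"y":0.6,"z":0,"wx":0,"wy":0,"wz":0},{"x":0,"y":0,"z":0,"wx":0,"wy":0,"wz":0},{"x":0,"y":0,"z":0,"wx":0,"wy":0,"wz":0},{"x":0,"y":0,"z":0,"wx":0,"wy":0,"wz":0}])

```text
clock: 9.55
tcp_pos: [0.4987, -0.204, 0.1961]
eef_rot: [[-0.0, 1.0, -0.0], [0.0, -0.0, -1.0], [-1.0, -0.0, -0.0]]
force: [-0.4, 0.7, -0.0]
finger_gap: -0.0
```

Run:
```python
from h import *
s=telemetry.get_state();print(s['tcp_pos'],s['force'])
j=snapshot('scene');i=snapshot('wrist')
cv2.imwrite('pics/w4.png',np.hstack([cv2.resize(i,(400,300)),cv2.resize(j[90:240,100:300],(400,300),interpolation=2)]))
```

```text
[ 0.49866992 -0.20404611  0.19609077] [-0.41863798  0.67633991 -0.03733941]
```

View pics/w4.png

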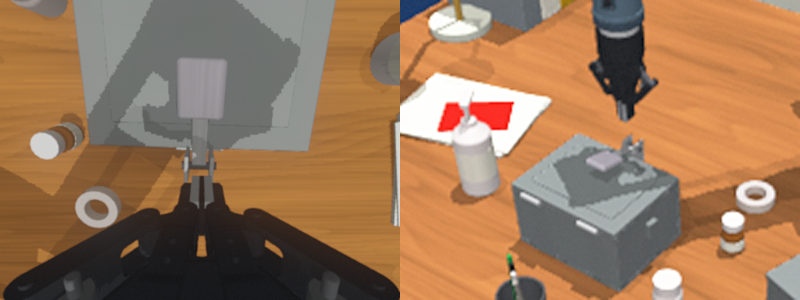

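The lever lies flat over the lid (wrist crop (202,88)), so it has snapped into lock. I retreat straight up and let things settle.

Request:
play_rows(targets=[{"x":-1,"y":-1,"z":0,"wx":0,"wy":0,"wz":0},{"x":-2.5,"y":-1,"z":0,"wx":0,"wy":0,"wz":0},{"x":-3,"y":-1,"z":0,"wx":0,"wy":0,"wz":0},{"x":-3,"y":-1,"z":0,"wx":0,"wy":0,"wz":0},{"x":-1,"y":0,"z":0,"wx":0,"wy":0,"wz":0},{"x":0,"y":0,"z":0,"wx":0,"wy":0,"wz":0},{"x":0,"y":0,"z":0,"wx":0,"wy":0,"wz":0},{"x":0,"y":0,"z":0,"wx":0,"wy":0,"wz":0},{"x":0,"y":0,"z":0,"wx":0,"wy":0,"wz":0}])

```text
clock: 10.4
tcp_pos: [0.4582, -0.2035, 0.2991]
eef_rot: [[-0.003, 1.0, -0.0], [0.002, -0.0, -1.0], [-1.0, -0.003, -0.002]]
force: [-0.3, 0.6, -0.4]
finger_gap: -0.0002
```

Run:
```python
from h import *
s=telemetry.get_state();print(s['clock'],s['tcp_pos'],s['force'])
j=snapshot('scene')
for t in ['lever_tip','lever_pivot','carrier','lid_front']: print(t,[(np.round(d['xy'],1),round(d['p'],2)) for d in models.landmark_of('scene',t)[:1]])
a=cv2.imread('pics/scene0.png')[90:240,100:300]
cv2.imwrite('pics/w5.png',np.hstack([cv2.resize(q,(400,300),interpolation=2) for q in (a,j[90:240,100:300])]))
```

```text
10.4 [ 0.45821293 -0.20354148  0.29911336] [-0.27492307  0.61942497 -0.36976266]
lever_tip [(array([198.8, 172.6]), 0.48)]
lever_pivot [(array([214.8, 165.5]), 0.7)]
carrier [(array([198.3, 209.4]), 0.77)]
lid_front [(array([213.9, 166.4]), 0.61)]
```

View pics/w5.png

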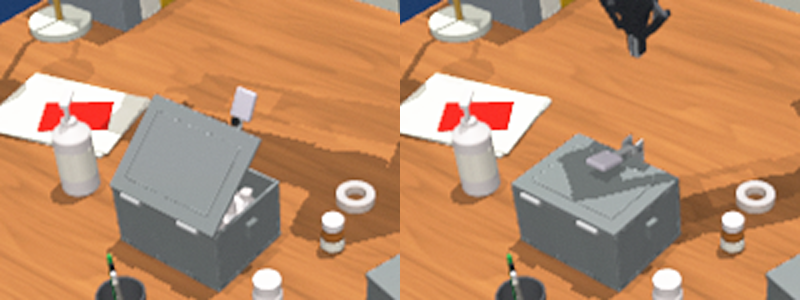

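Before and after, the carrier and the nearby things stand at the same pixels. The lid is shut, the lever is locked at (603,160) in the crop, and the arm is clear.

```bash
python3 -c "
from rig import workorder;print(workorder.finish_job())"
```

```text
the job is handed in; nothing more can be done
None
```

The carrier's lid is shut and its clamp lever is locked over it. I handed the job in at about 10.5 s of the 43 s; it reported no verdict.

- **Lid:** I pressed it down with closed fingertips until it stopped at 128 mm, the shut height. I held it there for about 0.4 s, ending at roughly 17 N. The lever was still open in the picture taken afterwards.
- **Lever:** I pushed it past upright from the front, with only a few newtons measured at the wrist. It snapped over by itself.
- **Last check:** The final scene picture shows the lid flat and the lever lying over it. The carrier and the items near it are at the same pixels as at the start, and the gripper is well clear with no contact force. The shut carrier and the stapler were not in that last crop.
- **Disagreements:** The network landmarks were sometimes off by 4–7 mm between the two cameras. The top camera missed the lever tip once because the arm hid it. No check failed, but the joint angles were judged from pictures and contact heights, not read directly.

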